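# Clamp the glued notebook in the book press

### The arm

A 6-joint arm with a two-finger parallel gripper is mounted at the origin on a cart in front of the work surface, level with it; the furniture and walls round the work are solid. World frame = base frame: x ahead of the robot, y to its left, z up, the work surface at z = 0. Lengths are in mm, angles in rad, forces in N, time in s.
With the tool pointing down it reaches from about 400 to 825 mm from the base axis. Payload 7 kg.
Tool frame: the origin (TCP) lies at the very end of the fingers, on their centre line; the grasp point (between the pads) lies 19 mm behind it (r.hold_point_z is the distance from the TCP to the grasp point, in mm); z points along the fingers, y is the line along which they close (so a half turn about z gives the same grasp; the last joint's range is limited). The gripper opens to 88 mm and grips with 3 to 60 N. Pads are 19 mm wide; open, the fingers measure 130 mm over their backs; the gripper's body (78 mm by 193 mm) begins 47 mm behind the grasp point.
Start: joints at [1.464, 0.359, 0.012, 0, -1.224, -0.288], TCP at [259.627, 623.048, 226.561] pointing down, gripper open.
Joint ranges: [-3.07, 3.07], [-1.43, 2.12], [-1.02, 1.25], [-3.03, 1.67], [-3.05, -0], [-3.03, 3.03]. Speed limits (rad/s): [2.39, 2.39, 3.01, 3.14, 3.14, 3.14].

### API

Orientations are given as a unit quaternion [x, y, z, w].
In Python, from bench import r gives the robot as it stands.
- The arm moves only by the shell command python3 -m handwheel 'ROWS' [FORCE]. ROWS is JSON, a list of rows, each a list of 3 entries, a list of its own where there are three numbers: the finger opening in m, from 0 to 0.0876, then the shift along the tool's x, y, z in m, then the turn about the tool's z in degrees. In form: [[fingers, [dx, dy, dz], spin], ...]. A call has 1 to 20 rows; each row shifts and turns the commanded pose from where the row before left it, along the tool's axes as they then stand; what a row does not reach is not made up. A row lasts 1/10 s, in which the tool goes at most 50 mm and 8.59 degrees, less where a joint would pass 70% of its speed; a pose out of reach is approached as far as the arm can. A call is refused whole if a number of a shift passes 0.05 or a number of a turn 8.59, either way. A call with a gripper value outside its range is refused whole. The fingers move at their own pace and stop on an object; FORCE is the grip in N (left out, the last holds). Time passes only in rows, so rows that do not move let the fingers close. It gives the time, the measured TCP pose, the force, the opening and the grip force at its end, in the units of the state.
- r.sense(): the state, without advancing time (a new reading comes with each control period).
- r.camera(name): name is "scene" or "top" or "wrist"; returns a dict with "image" (480x640x3 uint8, blue, green, red), "intrinsics" (3x3 intrinsics, pixels), "R" (3x3) and "t" (3): a world point X has camera coordinates R X + t. Camera axes: x right, y down, z forward; pixel columns grow to the right and rows downward; lengths in mm; the calibration is good to about 2 mm. A picture is of the moment at which its call begins. There is no depth.
- r.close_job(): hands the job in; it is judged then, once.
Trained networks look in a picture, given as the dict that the camera call returned (one of the last four; its "shot" number tells which), for a name from the list of things; names that differ only in an ending like _2 or _b are one class to them, and where a whole thing is asked for, a point or a joint stands for the part that bears it (a point fixed in the world has none). Each returns a list of dicts, best first, with "p" (0 to 1); they miss things now and then, are a little off and sometimes report something else, mostly with a low value. They report only what shows in the picture. A call takes as long as a camera call.
- r.find_in(picture, name): "bbox" ([centre column, centre row, width, height] in pixels, round what is visible of it).
- r.regions_of(picture, name): "mask" (480x640 bool, what is visible of it) and "bbox" ([centre column, centre row, width, height] in pixels, round what is visible of it).
The state is a dict: "time": time; "joint_pos": joint angles; "joint_vel": joint speeds; "tau": joint torques, N m; "tcp_pos": TCP position; "tcp_rot": TCP orientation; "ft_force": force on the tool from outside, world axes, zero at the start; "ft_torque": the same for the moment, N m; "opening": finger opening in mm; "grasp_force": force on a finger pad.
Only numpy, scipy, OpenCV 4.12 (cv2) and the standard library are available. Lean on these libraries where they do the work, as an engineer would, in place of code of your own. Each camera call takes 0.05 s, during which the arm holds its last target. There are 200 camera calls.

### The job

The freshly glued notebook lies in the book press. Swing the folded crank over from its parking place between the two bars of the beam, right across to the other side, and push it down until it snaps into its catch; then wind the screw clockwise until the platen holds the notebook firmly, without crushing it. Leave the crank latched out and the notebook where it lies, and do not disturb the glue stick, the tape roll or the mug.

Things in the scene. Friction and masses are not known exactly. Their poses are not given: they have to be found in the camera images.
- press: book press fixed to the desk: plywood base 264x256 mm, top at 24 mm; two columns at y = +-108 mm carry a beam of two dark steel bars along y (16 mm wide, 22 mm apart, tops at 135 mm; column nuts to 144 mm). Origin: under the base's centre, on the screw's axis, z up. The parked crank lies over the beam towards +y, the latched crank is at -y before winding
- crank (a joint): fold angle (rad) of the crank about its level pin: 0 = parked, arm level towards +y, grip hanging between the bars, which locks the screw; 1.57 = arm up, grip level, pointing to +y; 3.14 = swung over, arm level towards -y, grip upright. Stiff pin: it stays where left. From 2.45 a sprung catch resists with about 10 N at the grip; past 2.85 it snaps in (latched: above 3.05). Starts at 0 to 0.12
- crank_pin (a point): centre of the crank's fold pin (parallel to the press's x axis until the screw is turned), on the screw's axis, 180 mm above the desk at the start; it sinks with the screw. The hub's fork round it is 42 mm wide across the arm and reaches 13 mm along the arm
- crank_mid (a point): point on the crank arm's centre line 45 mm from the pin, a good place to pinch the arm: a flat steel bar 24 mm wide, 8 mm thick, its round end 87 mm from the pin, its underside 41 mm above the beam when parked. y runs out along the arm, z is its upper side when parked
- grip_mid (a point): middle of the black grip, a round handle 20 mm thick, 60 mm long, spinning freely on its own axis, square to the arm, 75 mm from the pin. It starts at the arm's face, so this point is 34 mm from the arm's centre line. z runs along the grip towards the arm (down once latched)
- spindle (a joint): turn of screw, hub and crank (rad): 0 at the start, grows clockwise seen from above; 10 mm down per turn, hub and crank sink with it. Running drag about 5 N at the grip; once the platen bites, the effort there grows by about 1.3 N (clamping force 60 N) per 0.1 rad. 8 to 12 N of effort holds firmly, about 17 N crushes. Let go, it settles to some 200 N at most and stays
- platen: pressing plate of light wood 222x142x14 mm with a steel crossbar guided on the columns. Origin: centre of its underside, 69 mm above the desk at the start; it sinks 5 to 13 mm (half to one and a third turns) before it meets the notebook
- notebook: hard-cover notebook 212x132x22 mm with a ribbon, on the bed board under the platen, its cover centred under the screw within a few mm. Origin: on its underside, 23 mm towards its -x from the cover's centre; 34 to 42 mm above the desk, as the bed's height differs
- glue_stick: glue stick 96 mm long, 27 mm thick, lying beside the press at its -y side (origin under its middle); leave it alone
- tape_roll: roll of masking tape, 106 mm across, 25 mm high, lying beside the press at its +y side (origin under its middle); leave it alone
- mug: mug of coffee, 100 mm high, 81 mm wide without its handle, standing to the left of the press (origin under its middle); leave it alone

How it is judged (in metres and radians):
On the way:
1. the crank is swung right over and latched in its catch (fold angle above 3.05 rad) with the platen still clear of the notebook (value of joint crank above 3.05 rad and contact force between platen and notebook below 1 N), for 0.2 s.
At the end, for the whole second after the job is handed in: the platen presses on the notebook with over 60 N, the crank is latched out (above 3.05 rad) and the notebook lies within 12 mm of where it lay (contact force between platen and notebook above 60 N and value of joint crank above 3.05 rad and distance of notebook from where it was at the start of the episode below 0.012 m); the robot touches nothing.
It fails at once if the screw is turned more than 0.35 rad while the crank is not latched (value of joint crank below 2.95 rad and (value of joint spindle above 0.35 rad or value of joint spindle below -0.35 rad)).
It fails at once if the notebook is crushed (over 600 N) (contact force between platen and notebook above 600 N).
It fails at once if the glue stick, tape roll or mug is moved by over 20 mm (distance of any of glue_stick, tape_roll, mug from where it was at the start of the episode above 0.02 m).
It also fails if it takes over 72 s, if anything falls off the work surface, if the arm or the gripper's body presses on something with over 40 N, if the wrist force passes 120 N, or if a joint passes its speed limit or range.

## Working session

There is one attempt and no reset: what is moved stays moved. The work goes in short steps, Python scripts to look and compute and a shell command to move; the robot and the scene stay as the last step left them, time stands still between calls to the robot, and variables do not carry over. Pictures are saved under pics/ and viewed, at most 10 in all, crops included, and the job is handed in when it is done.

```bash
mkdir -p pics; ls; python3 - <<'E'
from bench import r
import cv2,numpy as np
s=r.sense();print(s)
for n in ["scene","top"]:
    c=r.camera(n);cv2.imwrite(f"pics/{n}0.png",c["image"])
    print(n,c["intrinsics"],c["R"],c["t"])
    for o in ["press","crank","platen","notebook","crank_pin","crank_mid","grip_mid","mug","glue_stick","tape_roll"]:
        print(o,[(np.round(d["bbox"]),round(d["p"],2)) for d in r.find_in(c,o)[:2]])
print(r.hold_point_z, r.sense()["time"])
E
```

```text
pics
{'time': 0.0, 'joint_pos': array([ 1.46409669e+00,  3.59369784e-01,  1.10466658e-02, -3.37055817e-04,
       -1.22408706e+00, -2.88120062e-01]), 'joint_vel': array([-2.92346358e-04,  4.59268022e-06,  2.51833014e-05,  7.57251123e-04,
        4.68343308e-04, -1.19644413e-03]), 'tau': array([-1.04899147e-03, -5.82726359e+01,  2.93049645e+01,  6.99740946e+00,
        6.91365130e-03, -1.60767645e-04]), 'tcp_pos': array([259.46189396, 622.60908224, 225.63079444]), 'tcp_rot': array([ 9.80566283e-01, -1.96186360e-01, -8.47060340e-05,  8.17961896e-04]), 'ft_force': array([ 0.89138136,  0.34624551, -0.56690738]), 'ft_torque': array([-0.06453928,  0.00608849,  0.00305315]), 'grasp_force': 0.0, 'opening': 87.57689782816901}
scene [[456.18174095   0.         315.25233677]
 [  0.         456.18174095 234.00129611]
 [  0.           0.           1.        ]] [[ 0.54354357 -0.83928038 -0.01299335]
 [-0.55007875 -0.34447006 -0.76075866]
 [ 0.634014    0.42065285 -0.64890479]] [-200.5406485   458.7697836   784.31053728]
press [(array([340., 267., 109., 100.]), 0.75)]
crank [(array([322., 230.,  44
[... 533 characters left out ...]
0873512 241.06793177]
 [  0.           0.           1.        ]] [[ 0.01217297 -0.99989935 -0.00728762]
 [-0.99222422 -0.01117606 -0.12396041]
 [ 0.12386649  0.00873992 -0.9922604 ]] [ 133.79329307  582.58616358 1452.29844094]
press [(array([353., 247., 140., 144.]), 0.96)]
crank [(array([341., 241.,  39.,  31.]), 0.82)]
platen [(array([354., 240.,  98., 106.]), 0.73)]
notebook []
crank_pin [(array([352., 244., 138., 139.]), 0.47)]
crank_mid [(array([342., 242.,  39.,  33.]), 0.77)]
grip_mid []
mug [(array([220., 328.,  48.,  38.]), 0.56)]
glue_stick [(array([404., 188.,  32.,  28.]), 0.67)]
tape_roll [(array([277., 266.,  45.,  40.]), 0.94), (array([339., 241.,  38.,  27.]), 0.38)]
18.8 1.1
```

```bash
python3 - <<'E'
import cv2,numpy as np
a=cv2.imread("pics/top0.png")[145:355,180:460];b=cv2.imread("pics/scene0.png")[190:340,160:440]
cv2.imwrite("pics/a.png",cv2.resize(a,(800,600),interpolation=cv2.INTER_CUBIC))
cv2.imwrite("pics/b.png",cv2.resize(b,(800,428),interpolation=cv2.INTER_CUBIC))
E
```

```text
(no output)
```

View pics/a.png

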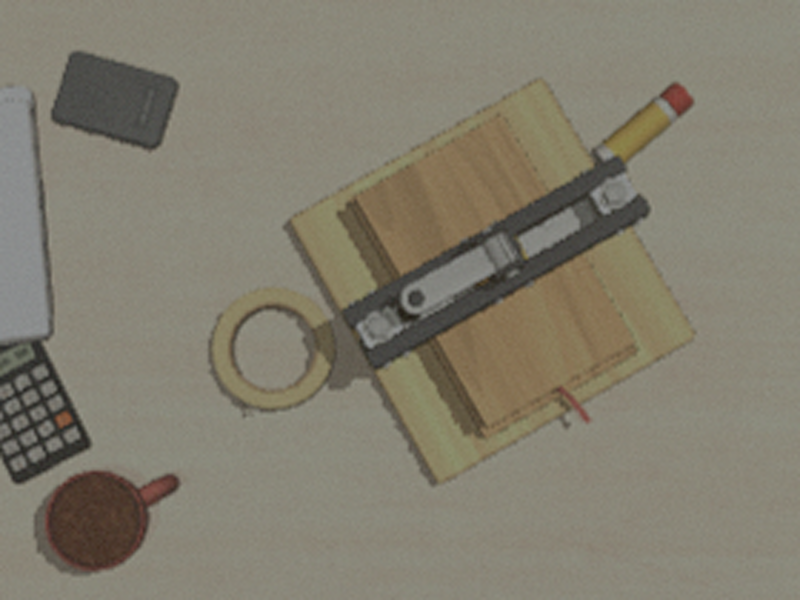

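View pics/b.png

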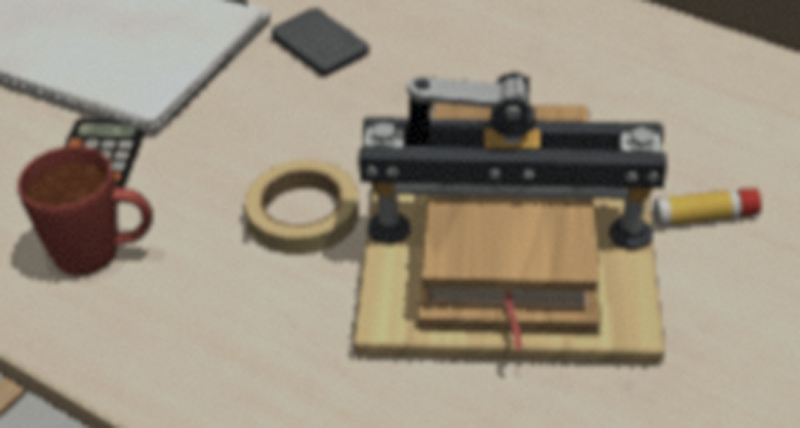

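```bash
cat > h.py <<'E'
import numpy as np
from bench import r
def ray(c,px,z):
    K,R,t=[np.array(c[k],float) for k in("intrinsics","R","t")]
    d=R.T@np.linalg.inv(K)@[px[0],px[1],1]; o=-R.T@t
    return o+d*(z-o[2])/d[2]
E
python3 - <<'E'
from h import *
c=r.camera("top")
f=lambda u,v,z:ray(c,(180+u/2.857,145+v/2.857),z)
A,B=f(378,327,140),f(614,194,140)
print("nuts",A,B,(A+B)/2,np.linalg.norm(A-B),np.degrees(np.arctan2(*(A-B)[1::-1])))
P=[f(*p,24) for p in[(288,220),(543,80),(692,340),(436,485)]]
print("base",np.mean(P,0),[np.linalg.norm(P[i]-P[i-1]) for i in range(4)],np.degrees(np.arctan2(*(P[0]+P[3]-P[1]-P[2])[1::-1])))
print("pivot",f(415,297,184),"fork",f(508,253,185))
for o in["glue_stick","tape_roll","mug"]:
    d=r.find_in(c,o)[0];print(o,ray(c,d["bbox"][:2],20))
s=r.sense();from scipy.spatial.transform import Rotation as Ro
print(Ro.from_quat(s["tcp_rot"]).as_matrix().round(3))
E
```

```text
nuts [525.96745632 161.54339085 140.        ] [634.63366137 -25.2112855  140.        ] [580.30055885  68.16605268 140.        ] 216.0686308956945 120.19367176043644
base [578.88091634  68.97746821  24.        ] [np.float64(260.74738620961193), np.float64(253.55357771548566), np.float64(259.77854746257293), np.float64(251.53291074124152)] 119.90890124201836
pivot [545.25191049 132.399543   184.        ] fork [579.97756738  61.3115371  185.        ]
glue_stick [717.5682911  -65.30749113  20.        ]
tape_roll [583.15068225  60.15303714  20.        ]
mug [366.81049356 387.00388539  20.        ]
[[ 0.923 -0.385 -0.   ]
 [-0.385 -0.923  0.   ]
 [-0.    -0.    -1.   ]]
```

```bash
python3 -m handwheel '[[0.0876,[0,0,0],7.48],[0.0876,[0,0,0],7.48],[0.0876,[0,0,0],7.48],[0.0876,[0,0,0],7.48],[0.0876,[0,0,0],7.48],[0.0876,[0.04,0,0],0],[0.0876,[0.04,0,0],0],[0.0876,[0.04,0,0],0],[0.0876,[0.04,0,0],0],[0.0876,[0.04,0,0],0],[0.0876,[0.04,0,0],0],[0.0876,[0.04,0,0],0],[0.0876,[0.04,0,0],0],[0.0876,[0.04,0,0],0],[0.0876,[0.04,0,0],0],[0.0876,[0.04,0,0],0],[0.0876,[0.04,0,0],0],[0.0876,[0.04,0,0],0],[0.0876,[0,0,0],0]]'
cat >> h.py <<'E'
from scipy.spatial.transform import Rotation as Ro
C=np.array([580,68.5]); U=np.array([-.5,.8660254]); X=np.array([.8660254,.5])
def st():
    s=r.sense(); p=s["tcp_pos"]; d=p[:2]-C; M=Ro.from_quat(s["tcp_rot"]).as_matrix()
    f=s["ft_force"]
    print("t%.2f press x %.1f y %.1f z %.1f (hold z %.1f) | tool x axis ang %.2f tilt %.3f | F px %.1f py %.1f z %.1f | open %.1f grip %.1f j6 %.2f"%(s["time"],d@X,d@U,p[2],p[2]+18.8,np.degrees(np.arctan2(M[1,0],M[0,0])),M[2,2],f[:2]@X,f[:2]@U,f[2],s["opening"],s["grasp_force"],s["joint_pos"][5]))
    return s
E
python3 - <<'E'
from h import *
import cv2
st()
c=r.camera("wrist");cv2.imwrite("pics/w1.png",c["image"])
K,R,t=[np.array(c[k],float) for k in("intrinsics","R","t")]
def pr(x,y,z):
    q=K@(R@np.array([*(C+x*X+y*U),z])+t);return (q[:2]/q[2]).round()
for n,a in dict(hole=(0,75,184),end=(0,87,184),pin=(0,0,190),nutA=(0,108,144),nutB=(0,-108,144)).items():print(n,pr(*a))
E
```

```text
time: 3.2
tcp_pos: [520.9, 169.2, 226.6]
tcp_rot: [0.865, -0.502, 0.0, 0.0]
ft_force: [-0.3, -0.1, 0.2]
opening: 87.4
grasp_force: 0.0
t3.20 press x -0.8 y 116.8 z 226.6 (hold z 245.4) | tool x axis ang -60.24 tilt -1.000 | F px -0.3 py 0.1 z 0.2 | open 87.4 grip 0.0 j6 -0.15
hole [317. 192.]
end [317. 213.]
pin [315.  40.]
nutA [317. 230.]
nutB [ 315. -169.]
```

View pics/w1.png

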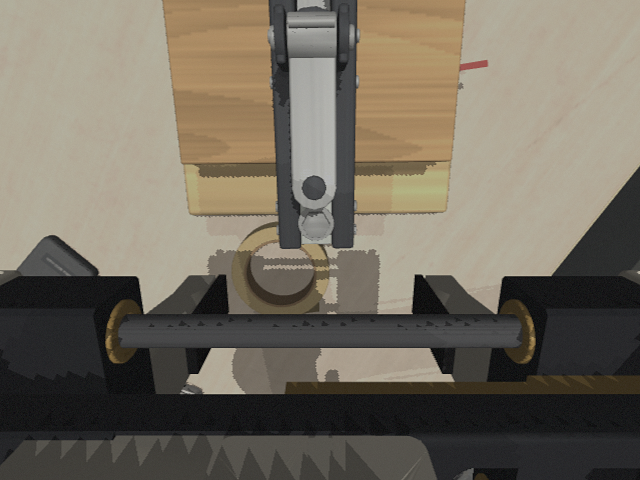

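```bash
sed -i 's/^C=.*/C=np.array([582.1,66.8])/; s/U=np.array(\[-.5/U=np.array([-.5/' h.py
python3 -m handwheel '[[0.0876,[0.036,-0.001,0],0],[0.0876,[0.035,-0.001,0],0],[0.0876,[0,0,0.022],0],[0.0876,[0,0,0.022],0],[0.0876,[0,0,0.02],0],[0.0876,[0,0,0],0],[0.06,[0,0,0],0],[0.0,[0,0,0],0],[0,[0,0,0],0],[0,[0,0,0],0],[0,[0,0,0],0],[0,[0,0,0],0]]' 25
python3 -c "from h import *;st()"
```

```text
time: 4.45
tcp_pos: [556.7, 112.1, 162.8]
tcp_rot: [0.866, -0.5, 0.0, -0.0]
ft_force: [0.8, -0.3, -0.5]
opening: 45.1
grasp_force: 0.0Traceback (most recent call last):
  File "<string>", line 1, in <module>
    from h import *;st()
                    ~~^^
  File "h.py", line 12, in st
    print("t%.2f press x %.1f y %.1f z %.1f (hold z %.1f) | tool x axis ang %.2f tilt %.3f | F px %.1f py %.1f z %.1f | open %.1f grip %.1f j6 %.2f"%(s["time"],d@X,d@U,p[2],p[2]+18.8,np.degrees(np.arctan2(M[1,0],M[0,0])),M[2,2],f[:2]@X,f[:2]@U,f[2],s["opening"],s["grasp_force"],s["joint_pos"][5]))
                                                                                                                                                                  ^
NameError: name 'X' is not defined
```

```bash
sed -i 's/^C=.*/C=np.array([582.1,66.8]); U=np.array([-.5,.8660254]); X=np.array([.8660254,.5])/' h.py
python3 -m handwheel '[[0,[0,0,0],0],[0,[0,0,0],0],[0,[0,0,0],0],[0,[0,0,0],0],[0,[0,0,0],0],[0,[0,0,0],0],[0,[0,0,0],0]]' 25
python3 -c "from h import *;st()"
```

```text
time: 5.15
tcp_pos: [557.1, 112.3, 162.7]
tcp_rot: [0.866, -0.5, 0.0, -0.0]
ft_force: [4.3, 2.2, -1.6]
opening: 23.7
grasp_force: 25.0
t5.15 press x 1.1 y 51.9 z 162.7 (hold z 181.5) | tool x axis ang -60.01 tilt -1.000 | F px 4.9 py -0.2 z -1.6 | open 23.7 grip 25.0 j6 -0.02
```

```bash

python3 -m handwheel '[[0,[0.0002,0,-0.004],0],[0,[0.0006,0,-0.0049],0],[0,[0.001,0,-0.0043],0],[0,[0.0013,0,-0.0042],0],[0,[0.0017,0,-0.0041],0],[0,[0.002,0,-0.004],0],[0,[0,0,0],0]]' 25
python3 -c "from h import *;st()"
```

```text
time: 5.85
tcp_pos: [560.5, 106.3, 187.9]
tcp_rot: [0.866, -0.5, 0.0, -0.0]
ft_force: [5.9, 0.7, -4.5]
opening: 23.7
grasp_force: 25.0
t5.85 press x 1.0 y 45.0 z 187.9 (hold z 206.7) | tool x axis ang -60.04 tilt -1.000 | F px 5.5 py -2.4 z -4.5 | open 23.7 grip 25.0 j6 -0.01
```

```bash

python3 -m handwheel '[[0,[0.0024,-0.001,-0.0038],0],[0,[0.0027,0,-0.0035],0],[0,[0.003,0,-0.0033],0],[0,[0.0033,0,-0.003],0],[0,[0.0035,0,-0.0027],0],[0,[0.0038,0,-0.0024],0],[0,[0.004,0,-0.002],0],[0,[0.0041,0,-0.0017],0],[0,[0.0042,0,-0.0013],0],[0,[0.0043,0,-0.001],0],[0,[0,0,0],0]]' 25
python3 - <<'E'
from h import *
import cv2
st()
c=r.camera("scene");cv2.imwrite("pics/s2.png",cv2.resize(c["image"][150:340,200:440],(758,600),interpolation=cv2.INTER_CUBIC))
E
```

```text
time: 6.95
tcp_pos: [578.4, 76.5, 213.8]
tcp_rot: [0.866, -0.5, -0.0, -0.001]
ft_force: [-2.0, 6.7, -1.5]
opening: 23.5
grasp_force: 25.0
t6.95 press x 1.7 y 10.3 z 213.8 (hold z 232.6) | tool x axis ang -60.03 tilt -1.000 | F px 1.6 py 6.8 z -1.5 | open 23.5 grip 25.0 j6 0.06
```

View pics/s2.png

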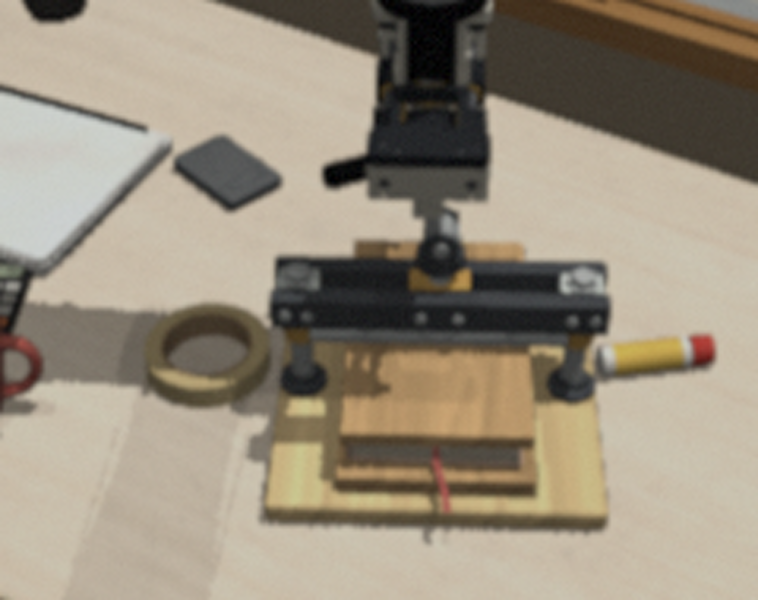

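```bash

python3 -m handwheel '[[0,[0.0044,0,-0.0004],0],[0,[0.0044,0,0],0],[0,[0,0,0],0],[0,[0,0,0],0],[0.06,[0,0,0],0],[0.06,[0,0,0],0],[0.06,[0,0,0],0],[0.06,[0,0,0],0],[0.06,[0,0,0],0],[0.06,[0,0,0],0],[0.06,[0,0,-0.01],0],[0.06,[0,0,-0.02],0],[0.06,[0,0,-0.02],0],[0.06,[0,0,-0.02],0],[0.06,[-0.018,0,-0.01],0],[0.06,[-0.017,0,0],0],[0.06,[-0.03,0,0],0],[0.06,[-0.03,0,0],0],[0.06,[-0.01,0,0],0],[0.06,[0,0,0],0]]'
python3 - <<'E'
from h import *
import cv2
st()
c=r.camera("wrist");cv2.imwrite("pics/w2.png",c["image"])
K,R,t=[np.array(c[k],float) for k in("intrinsics","R","t")]
def pr(x,y,z):
    q=K@(R@np.array([*(C+x*X+y*U),z])+t);return (q[:2]/q[2]).round()
for th in (80,85,90):
    a=np.radians(th);P=lambda l:(75*np.cos(a)+l*np.sin(a),180+75*np.sin(a)-l*np.cos(a)+10)
    print(th,[pr(1.5,*P(l)) for l in(4,34,64)])
for o in ("grip_mid","crank_mid"): print([(d["bbox"],d["p"]) for d in r.find_in(c,o)])
E
```

```text
time: 9.0
tcp_pos: [530.2, 160.5, 294.1]
tcp_rot: [0.866, -0.499, 0.0, -0.0]
ft_force: [-0.1, -0.3, 0.1]
opening: 60.3
grasp_force: 0.0
t9.00 press x 1.9 y 107.1 z 294.1 (hold z 312.9) | tool x axis ang -59.90 tilt -1.000 | F px -0.2 py -0.2 z 0.1 | open 60.3 grip 0.0 j6 -0.12
80 [array([319.,  98.]), array([319., 158.]), array([319., 211.])]
85 [array([319.,  83.]), array([319., 147.]), array([319., 204.])]
90 [array([319.,  68.]), array([319., 134.]), array([319., 194.])]
[([321.4, 158.7, 39.9, 108.6], 0.58)]
[([320.0, 135.8, 45.3, 159.7], 0.62)]
```

View pics/w2.png

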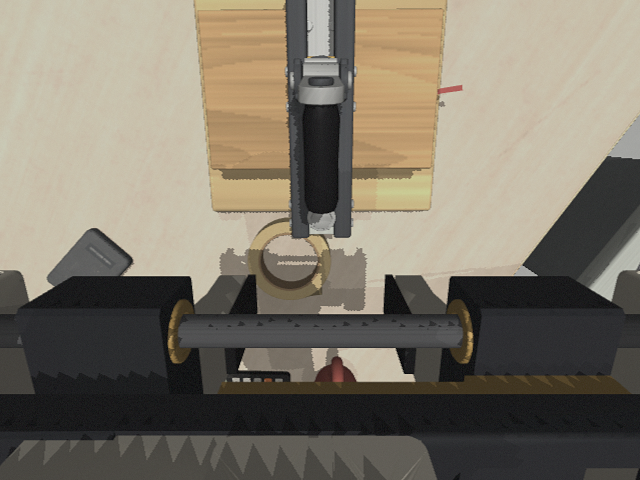

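```bash

python3 -m handwheel '[[0.06,[0.02,0,0],0],[0.06,[0.02,0,0],0],[0.06,[0.0205,0,0],0],[0.06,[0,0,0.02],0],[0.06,[0,0,0.02],0],[0.06,[0,0,0.015],0],[0.06,[0,0,0.01],0],[0.06,[0,0,0],0],[0,[0,0,0],0],[0,[0,0,0],0],[0,[0,0,0],0],[0,[0,0,0],0],[0,[0,0,0],0],[0,[0,0,0],0],[0,[0,0,0],0],[0,[0,0,0],0],[0,[0,0,0],0],[0,[0,0,0],0]]' 30
python3 - <<'E'
from h import *
st()
f=np.radians(np.arange(55.6,156,5));p=82.3*np.c_[np.cos(f),np.sin(f)];print((-np.diff(p,axis=0)).round(1).tolist())
E
```

```text
time: 10.95
tcp_pos: [560.8, 107.1, 228.3]
tcp_rot: [0.866, -0.5, 0.0, -0.0]
ft_force: [-1.6, 0.1, 2.7]
opening: 18.9
grasp_force: 30.0
t10.95 press x 1.7 y 45.6 z 228.3 (hold z 247.1) | tool x axis ang -60.01 tilt -1.000 | F px -1.3 py 0.9 z 2.7 | open 18.9 grip 30.0 j6 -0.01
[[6.1, -3.8], [6.4, -3.2], [6.7, -2.7], [6.9, -2.1], [7.0, -1.5], [7.1, -0.9], [7.2, -0.2], [7.2, 0.4], [7.1, 1.0], [7.0, 1.6], [6.8, 2.2], [6.6, 2.8], [6.3, 3.4], [6.0, 3.9], [5.6, 4.4], [5.2, 4.9], [4.8, 5.3], [4.3, 5.7], [3.8, 6.1], [3.2, 6.4]]
```

```bash

python3 -m handwheel '[[0,[0.0061,0,-0.0038],0],[0,[0.0064,0,-0.0032],0],[0,[0.0067,0,-0.0027],0],[0,[0.0069,0,-0.0021],0],[0,[0.007,0,-0.0015],0],[0,[0.0071,0,-0.0009],0],[0,[0,0,0],0]]' 30
python3 -c "from h import *;st()"
```

```text
time: 11.65
tcp_pos: [581.5, 71.3, 242.5]
tcp_rot: [0.866, -0.501, 0.0, 0.0]
ft_force: [-0.0, 1.7, -1.3]
opening: 18.9
grasp_force: 30.0
t11.65 press x 1.7 y 4.2 z 242.5 (hold z 261.3) | tool x axis ang -60.07 tilt -1.000 | F px 0.8 py 1.5 z -1.3 | open 18.9 grip 30.0 j6 0.07
```

```bash

python3 -m handwheel '[[0,[0.0072,0,-0.0002],0],[0,[0.0072,0,0.0004],0],[0,[0.0071,0,0.001],0],[0,[0.007,0,0.0016],0],[0,[0.0068,0,0.0022],0],[0,[0.0066,0,0.0028],0],[0,[0,0,0],0]]' 45
python3 -c "from h import *;st()"
```

```text
time: 12.35
tcp_pos: [602.3, 35.7, 235.0]
tcp_rot: [0.866, -0.5, 0.0, -0.0]
ft_force: [-0.6, 3.4, 3.1]
opening: 18.6
grasp_force: 45.0
t12.35 press x 2.0 y -37.1 z 235.0 (hold z 253.8) | tool x axis ang -60.04 tilt -1.000 | F px 1.2 py 3.2 z 3.1 | open 18.6 grip 45.0 j6 0.14
```

```bash

python3 -m handwheel '[[0,[0.0063,0,0.0034],0],[0,[0.006,0,0.0039],0],[0,[0.0056,0,0.0044],0],[0,[0.0052,0,0.0049],0],[0,[0.0048,0,0.0053],0],[0,[0.0043,0,0.0057],0],[0,[0.0038,0,0.0061],0],[0,[0.0032,0,0.0064],0],[0,[0,0,0],0],[0,[0,0,0],0]]' 50
python3 - <<'E'
from h import *
import cv2
st()
c=r.camera("scene");cv2.imwrite("pics/s3.png",cv2.resize(c["image"][150:340,200:440],(758,600),interpolation=cv2.INTER_CUBIC))
E
```

```text
time: 13.35
tcp_pos: [623.0, 0.4, 196.2]
tcp_rot: [0.866, -0.5, 0.002, 0.0]
ft_force: [4.2, -5.0, 4.6]
opening: 18.8
grasp_force: 50.0
t13.35 press x 2.3 y -78.0 z 196.2 (hold z 215.0) | tool x axis ang -60.02 tilt -1.000 | F px 1.1 py -6.4 z 4.6 | open 18.8 grip 50.0 j6 0.21
```

View pics/s3.png

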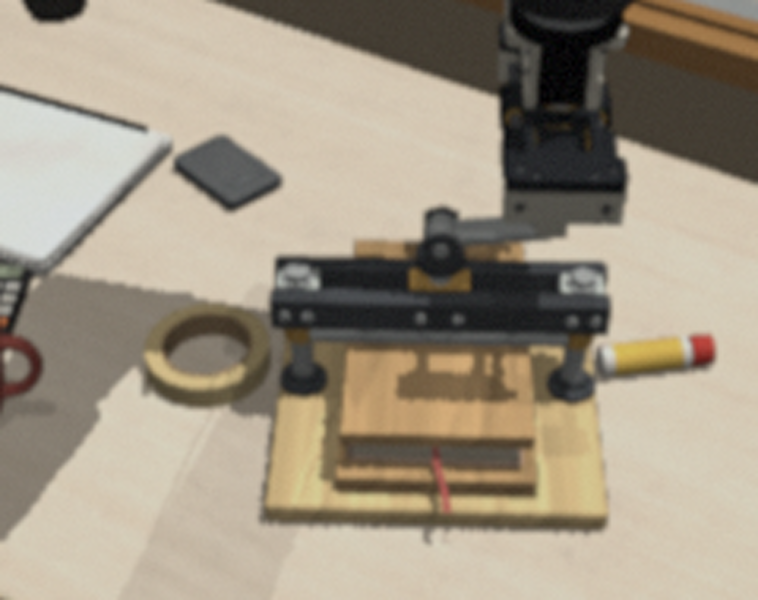

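```bash

python3 -m handwheel '[[0,[-0.001,0,0.003],0],[0,[-0.001,0,0.003],0],[0,[0,0,0.003],0],[0,[0,0,0],0],[0,[0,0,0],0],[0,[0,0,0],0]]' 50
python3 - <<'E'
from h import *
import cv2
st()
c=r.camera("scene");cv2.imwrite("pics/s4.png",cv2.resize(c["image"][200:260,300:400],(800,480),interpolation=cv2.INTER_CUBIC))
E
```

```text
time: 14.0
tcp_pos: [624.1, -0.4, 190.2]
tcp_rot: [0.866, -0.5, 0.005, 0.0]
ft_force: [6.1, -16.1, 13.2]
opening: 18.8
grasp_force: 50.0
t14.00 press x 2.8 y -79.2 z 190.2 (hold z 209.0) | tool x axis ang -60.01 tilt -1.000 | F px -2.7 py -17.0 z 13.2 | open 18.8 grip 50.0 j6 0.20
```

View pics/s4.png

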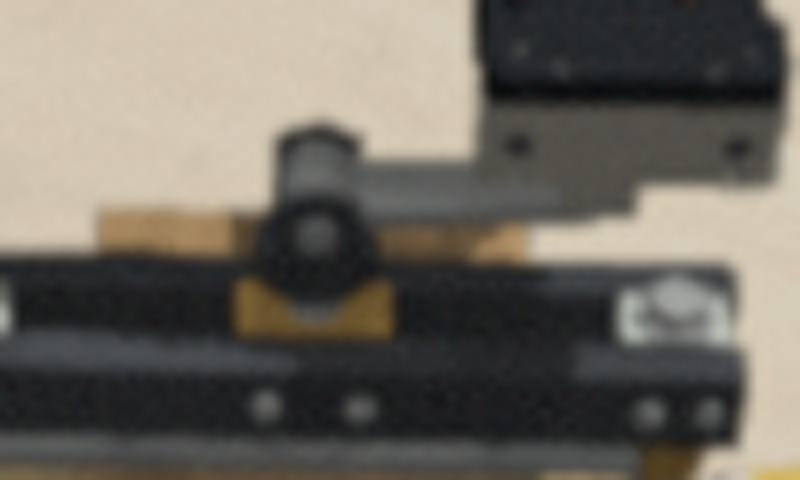

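```bash

python3 -m handwheel '[[0.05,[0,0,0],0],[0.05,[0,0,0],0],[0.05,[0,0,0],0],[0.05,[0,0,-0.004],0],[0.05,[0,0,-0.004],0],[0.05,[0,0,0],0],[0.05,[0,0,0],0]]' 50
python3 -c "from h import *;st()
import cv2
c=r.camera('scene');cv2.imwrite('pics/s5.png',c['image']);c=r.camera('wrist');cv2.imwrite('pics/w5.png',c['image'])
a=cv2.imread('pics/s5.png')[195:260,300:400];b=cv2.imread('pics/w5.png')
cv2.imwrite('pics/m5.png',np.hstack([cv2.resize(a,(400,260),interpolation=cv2.INTER_CUBIC),cv2.resize(b,(400,260))]))
K,R,t=[np.array(c[k],float) for k in('intrinsics','R','t')]
for n,q in dict(griptop=(1,-75,244),grpshift=(1,-79,244),armend=(1,-87,184)).items():
    v=K@(R@np.array([*(C+q[0]*X+q[1]*U),q[2]])+t);print(n,(v[:2]/v[2]).round())
"
```

```text
time: 14.75
tcp_pos: [620.4, 3.9, 193.6]
tcp_rot: [0.866, -0.5, 0.0, -0.0]
ft_force: [-0.5, 0.7, 0.4]
opening: 49.7
grasp_force: 0.0
t14.75 press x 1.8 y -73.6 z 193.6 (hold z 212.4) | tool x axis ang -60.00 tilt -1.000 | F px -0.1 py 0.8 z 0.4 | open 49.7 grip 0.0 j6 0.20
griptop [319. 356.]
grpshift [319. 345.]
armend [320. 261.]
```

View pics/m5.png

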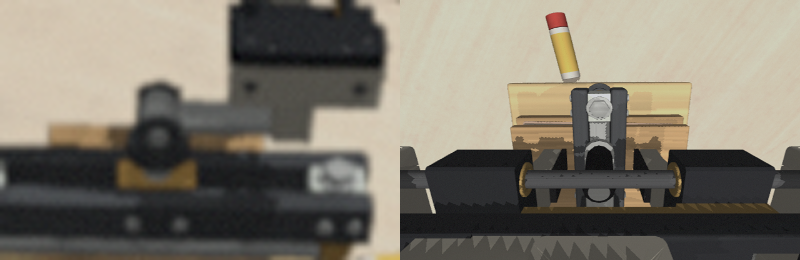

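```bash
sed -i 's/^C=np.array([^)]*)/C=np.array([584.8,65.1])/' h.py
python3 -m handwheel '[[0.05,[0.0042,0,0],0],[0,[0,0,0],0],[0,[0,0,0],0],[0,[0,0,0],0],[0,[0,0,0],0],[0,[0,0,0],0],[0,[0,0,0],0],[0,[0,0,0],0],[0,[0,0,0],0],[0,[0,0,0],0]]' 40
cat >> h.py <<'E'
def eff():
    s=st();d=s["tcp_pos"][:2]-C;x,y=d@X,d@U;f=s["ft_force"][:2];a=np.arctan2(-x,-y)%(2*np.pi)
    T=-np.cos(a)*X+np.sin(a)*U
    print("angle %.1f deg r %.1f effort %.2f radial %.2f"%(np.degrees(a),np.hypot(x,y),-(f@T),f@d/np.hypot(x,y)))
E
python3 - <<'E'
from h import *
eff()
a=np.radians(np.arange(0,361,10));p=75*np.c_[np.cos(a),np.sin(a)];print(np.diff(p,axis=0).round(1).tolist())
E
```

```text
time: 15.85
tcp_pos: [622.7, 0.3, 193.5]
tcp_rot: [0.866, -0.5, 0.0, -0.0]
ft_force: [2.8, 1.7, -1.4]
opening: 19.0
grasp_force: 40.0
t15.85 press x 0.4 y -75.1 z 193.5 (hold z 212.3) | tool x axis ang -60.01 tilt -1.000 | F px 3.3 py 0.1 z -1.4 | open 19.0 grip 40.0 j6 0.21
angle 359.7 deg r 75.1 effort 3.30 radial -0.07
[[-1.1, 13.0], [-3.4, 12.6], [-5.5, 11.8], [-7.5, 10.7], [-9.2, 9.2], [-10.7, 7.5], [-11.8, 5.5], [-12.6, 3.4], [-13.0, 1.1], [-13.0, -1.1], [-12.6, -3.4], [-11.8, -5.5], [-10.7, -7.5], [-9.2, -9.2], [-7.5, -10.7], [-5.5, -11.8], [-3.4, -12.6], [-1.1, -13.0], [1.1, -13.0], [3.4, -12.6], [5.5, -11.8], [7.5, -10.7], [9.2, -9.2], [10.7, -7.5], [11.8, -5.5], [12.6, -3.4], [13.0, -1.1], [13.0, 1.1], [12.6, 3.4], [11.8, 5.5], [10.7, 7.5], [9.2, 9.2], [7.5, 10.7], [5.5, 11.8], [3.4, 12.6], [1.1, 13.0]]
```

```bash

python3 -m handwheel '[[0,[-0.0011,0.013,0.0003],0],[0,[-0.0034,0.0126,0.0003],0],[0,[-0.0055,0.0118,0.0003],0],[0,[-0.0075,0.0107,0.0003],0],[0,[-0.0092,0.0092,0.0003],0],[0,[-0.0107,0.0075,0.0003],0],[0,[-0.0118,0.0055,0.0003],0],[0,[-0.0126,0.0034,0.0003],0],[0,[-0.013,0.0011,0.0003],0],[0,[0,0,0],0]]' 40
python3 -c "from h import *;eff()"
```

```text
time: 16.85
tcp_pos: [519.4, 28.4, 191.0]
tcp_rot: [0.866, -0.5, 0.0, -0.0]
ft_force: [4.6, 2.4, -2.8]
opening: 18.5
grasp_force: 40.0
t16.85 press x -75.0 y 0.9 z 191.0 (hold z 209.8) | tool x axis ang -59.95 tilt -1.000 | F px 5.2 py -0.2 z -2.8 | open 18.5 grip 40.0 j6 0.09
angle 90.7 deg r 75.0 effort 0.16 radial -5.17
```

```bash

python3 -m handwheel '[[0,[-0.013,-0.0021,0.0003],0],[0,[-0.0126,-0.0034,0.0003],0],[0,[-0.0118,-0.0055,0.0003],0],[0,[-0.0107,-0.0075,0.0003],0],[0,[-0.0092,-0.0092,0.0003],0],[0,[-0.0075,-0.0107,0.0003],0],[0,[-0.0055,-0.0118,0.0003],0]]' 40
python3 -c "from h import *;eff()"
```

```text
time: 17.55
tcp_pos: [527.5, 113.5, 188.8]
tcp_rot: [0.866, -0.5, -0.001, 0.001]
ft_force: [-3.2, -4.1, 4.4]
opening: 19.1
grasp_force: 40.0
t17.55 press x -25.4 y 70.5 z 188.8 (hold z 207.6) | tool x axis ang -60.01 tilt -1.000 | F px -4.8 py -2.0 z 4.4 | open 19.1 grip 40.0 j6 -0.05
angle 160.2 deg r 75.0 effort 5.18 radial -0.22
```

```bash

python3 -m handwheel '[[0,[-0.002,-0.0062,0.0001],0],[0,[-0.0014,-0.0064,0.0002],0],[0,[-0.0008,-0.0065,0.0001],0],[0,[-0.0003,-0.0065,0.0002],0],[0,[0.0003,-0.0065,0.0001],0],[0,[0.0008,-0.0065,0.0002],0]]' 40
python3 - <<'E'
from h import *
eff()
a=np.radians(np.arange(190,486,5));p=75*np.c_[np.cos(a),np.sin(a)]
for i,q in enumerate(np.diff(p,axis=0).round(1)): print(190+5*i,q,end=" ")
E
```

```text
time: 18.15
tcp_pos: [560.2, 136.2, 187.9]
tcp_rot: [0.866, -0.5, -0.0, 0.0]
ft_force: [-3.6, -2.7, 6.8]
opening: 18.9
grasp_force: 40.0
t18.15 press x 14.2 y 73.8 z 187.9 (hold z 206.7) | tool x axis ang -60.01 tilt -1.000 | F px -4.5 py -0.6 z 6.8 | open 18.9 grip 40.0 j6 -0.05
angle 190.9 deg r 75.2 effort 4.31 radial -1.42
190 [ 1.4 -6.4] 195 [ 2.  -6.2] 200 [ 2.5 -6. ] 205 [ 3.  -5.8] 210 [ 3.5 -5.5] 215 [ 4.  -5.2] 220 [ 4.4 -4.8] 225 [ 4.8 -4.4] 230 [ 5.2 -4. ] 235 [ 5.5 -3.5] 240 [ 5.8 -3. ] 245 [ 6.  -2.5] 250 [ 6.2 -2. ] 255 [ 6.4 -1.4] 260 [ 6.5 -0.9] 265 [ 6.5 -0.3] 270 [6.5 0.3] 275 [6.5 0.9] 280 [6.4 1.4] 285 [6.2 2. ] 290 [6.  2.5] 295 [5.8 3. ] 300 [5.5 3.5] 305 [5.2 4. ] 310 [4.8 4.4] 315 [4.4 4.8] 320 [4.  5.2] 325 [3.5 5.5] 330 [3.  5.8] 335 [2.5 6. ] 340 [2.  6.2] 345 [1.4 6.4] 350 [0.9 6.5] 355 [0.3 6.5] 360 [-0.3  6.5] 365 [-0.9  6.5] 370 [-1.4  6.4] 375 [-2.   6.2] 380 [-2.5  6. ] 385 [-3.   5.8] 390 [-3.5  5.5] 395 [-4.   5.2] 400 [-4.4  4.8] 405 [-4.8  4.4] 410 [-5.2  4. ] 415 [-5.5  3.5] 420 [-5.8  3. ] 425 [-6.   2.5] 430 [-6.2  2. ] 435 [-6.4  1.4] 440 [-6.5  0.9] 445 [-6.5  0.3] 450 [-6.5 -0.3] 455 [-6.5 -0.9] 460 [-6.4 -1.4] 465 [-6.2 -2. ] 470 [-6.  -2.5] 475 [-5.8 -3. ] 480 [-5.5 -3.5]
```

```bash

python3 -m handwheel '[[0,[0.0014,-0.0064,0],0],[0,[0.002,-0.0062,0],0],[0,[0.0025,-0.006,0],0],[0,[0.003,-0.0058,0],0],[0,[0.0035,-0.0055,0],0],[0,[0.004,-0.0052,0]
,0]]' 40
python3 -c "from h import *;eff()"
```

```text
time: 18.75
tcp_pos: [597.0, 139.4, 187.1]
tcp_rot: [0.866, -0.5, -0.002, 0.001]
ft_force: [-10.5, 1.4, 7.4]
opening: 18.9
grasp_force: 40.0
t18.75 press x 47.7 y 58.2 z 187.1 (hold z 205.9) | tool x axis ang -60.02 tilt -1.000 | F px -8.4 py 6.5 z 7.4 | open 18.9 grip 40.0 j6 -0.02
angle 219.3 deg r 75.3 effort 10.61 radial -0.30
```

```bash

python3 -m handwheel '[[0,[0.0044,-0.0048,0],0],[0,[0.0048,-0.0044,0],0],[0,[0.0052,-0.004,0],0],[0,[0.0055,-0.0035,0],0],[0,[0.0058,-0.003,0],0]]' 40
python3 -c "from h import *;eff()"
```

```text
time: 19.25
tcp_pos: [625.9, 128.3, 186.4]
tcp_rot: [0.866, -0.5, -0.003, 0.001]
ft_force: [-13.9, 7.3, 6.3]
opening: 19.2
grasp_force: 40.0
t19.25 press x 67.2 y 34.2 z 186.4 (hold z 205.2) | tool x axis ang -60.01 tilt -1.000 | F px -8.4 py 13.3 z 6.3 | open 19.2 grip 40.0 j6 0.02
angle 243.0 deg r 75.4 effort 15.62 radial -1.45
```

```bash

python3 -m handwheel '[[0,[-0.0032,0.0012,0],0],[0,[0,0,0],0]]' 40
python3 -c "from h import *;eff()"
```

```text
time: 19.45
tcp_pos: [624.2, 129.5, 186.5]
tcp_rot: [0.866, -0.5, -0.002, 0.001]
ft_force: [-8.0, 1.0, 2.5]
opening: 18.9
grasp_force: 40.0
t19.45 press x 66.3 y 36.1 z 186.5 (hold z 205.3) | tool x axis ang -60.03 tilt -1.000 | F px -6.4 py 4.9 z 2.5 | open 18.9 grip 40.0 j6 0.02
angle 241.4 deg r 75.5 effort 7.32 radial -3.27
```

```bash

python3 -m handwheel '[[0.03,[0,0,0],0],[0.05,[0,0,0],0],[0.05,[0,0,0],0],[0.05,[0,0,0],0],[0.05,[0,0,0],0],[0.05,[0,0,-0.01],0],[0.05,[0,0,-0.02],0],[0.05,[0,0,-0.03],0],[0.05,[0,0,-0.03],0],[0.05,[-0.03,0,-0.03],0],[0.05,[-0.04,0,-0.02],0],[0.05,[-0.04,0,-0.02],0],[0.05,[-0.03,0,0],0],[0.05,[0,0,0],0]]' 40
python3 - <<'E'
from h import *
import cv2
st()
c=r.camera("scene");t=r.camera("top")
cv2.imwrite("pics/f.png",np.hstack([cv2.resize(c["image"][180:340,230:430],(400,320),interpolation=cv2.INTER_CUBIC),cv2.resize(t["image"][165:325,280:440],(400,320)[::1],interpolation=cv2.INTER_CUBIC)]))
E
```

```text
time: 20.85
tcp_pos: [555.0, 253.1, 349.7]
tcp_rot: [0.867, -0.499, 0.0, -0.002]
ft_force: [-0.4, 0.0, 0.8]
opening: 50.3
grasp_force: 0.0
t20.85 press x 68.2 y 177.7 z 349.7 (hold z 368.5) | tool x axis ang -59.83 tilt -1.000 | F px -0.3 py 0.2 z 0.8 | open 50.3 grip 0.0 j6 -0.22
```

View pics/f.png

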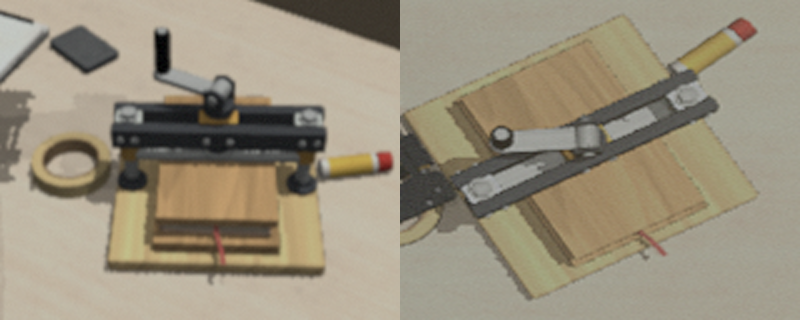

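```bash
python3 -c "
from bench import r
print(r.close_job())"
```

```text
the job is handed in; nothing more can be done
None
```

The job is handed in at about 21 s, with no verdict returned. The crank is swung over and latched out, the screw is wound clockwise and the notebook is clamped. I estimate 160–200 N from the crank angle after release. Winding effort peaked at 15.6 N, above the 8–12 N band but below the 17 N crush point. The final pictures show nothing else disturbed, though the mug was out of frame.

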